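# Post a box of cover glasses through a gravity flap

### The arm

A 7-joint arm with a two-finger parallel gripper is mounted at the origin on a cart in front of the work surface, level with it; the furniture and walls round the work are solid. World frame = base frame: x ahead of the robot, y to its left, z up, the work surface at z = 0. Lengths are in m, angles in degrees, forces in N, time in s.
With the tool pointing down it reaches from about 0.4 to 0.875 m from the base axis. Payload 6.5 kg.
Tool frame: the origin (TCP) lies on the centre line of the jaws, within the pads' length; the fingertips stand 17 mm ahead of it and the grasp point (between the pads) lies 2 mm behind it; z points along the fingers, y is the line along which they close (so a half turn about z gives the same grasp; the last joint's range is limited). The gripper opens to 85 mm and grips with 20 to 120 N. Pads are 22 mm wide; open, the fingers measure 114 mm over their backs; the gripper's body (76 mm by 85 mm) begins 54 mm behind the grasp point. The pads swing forward as they close: fully open they stand 13 mm farther back than shut.
Start: joints at [63.873, 30.733, -0.252, 88.115, 0.149, 61.152, -4.079], TCP at [0.247, -0.601, 0.248] pointing down, gripper open.
Joint ranges: [-154.64, 154.64], [-21.42, 123.67], [-72.66, 72.17], [13.99, 137.28], [-74.86, 254.86], [10.95, 109.41], [-158.01, 158.01]. Speed limits (degrees/s): [136.94, 136.94, 180, 180, 180, 180, 180].

### API

Orientations are given as [roll, pitch, yaw] about the fixed x, y, z axes, in that order (R = Rz(yaw) Ry(pitch) Rx(roll)).
In Python, from bench import robot gives the robot as it stands.
- The arm moves only by the tool drive_tool, never from a script. Its argument "rows" is a list of rows, each an object of numbers: "x", "y", "z": the shift along the tool's x, y, z in mm; "rx", "ry", "rz": the turn, a rotation vector about the tool's x, y, z in degrees. In form: [{"x": .., "y": .., "z": .., "rx": .., "ry": .., "rz": ..}, ...]. A call has 1 to 10 rows; each row shifts and turns the commanded pose from where the row before left it, along the tool's axes as they then stand; what a row does not reach is not made up. A row lasts 1/8 s, in which the tool goes at most 62.5 mm and 10.7 degrees, less where a joint would pass 70% of its speed; a pose out of reach is approached as far as the arm can. A call with a gripper value outside its range is refused whole. "claw" is the finger opening in mm, from 0 to 85.4, set as the call begins (left out, the last holds). The fingers move at their own pace and stop on an object; "force" is the grip in N (left out, the last holds). Time passes only in rows, so rows that do not move let the fingers close. It gives the time, the measured TCP pose, the force, the opening and the grip force at its end, in the units of the state.
- robot.sense(): the state, without advancing time (a new reading comes with each control period).
- robot.capture(name): name is "scene" or "top"; returns a dict with "color" (480x640x3 uint8, red, green, blue), "K" (3x3 intrinsics, pixels), "T" (4x4, takes a point from camera to world coordinates). Camera axes: x right, y up, looking along -z (the intrinsics and any distortion apply to the point x, -y, -z); pixel columns grow to the right and rows downward; lengths in m; the calibration is good to about 2 mm. A picture is of the moment at which its call begins. There is no depth.
- robot.hand_in(): hands the job in; it is judged then, once.
The state is a dict: "time": time; "joints": joint angles; "qd": joint speeds; "joint_torque": joint torques, N m; "position": TCP position; "orientation": TCP orientation; "contact_force": force on the tool from outside, world axes, zero at the start; "moment": the same for the moment, N m; "width": opening from 0.0 (shut) to 1.0 (fully open); "finger_force": force on a finger pad.
Only numpy, scipy, OpenCV 4.12 (cv2) and the standard library are available. Lean on these libraries where they do the work, as an engineer would, in place of code of your own. Each camera call takes 0.05 s, during which the arm holds its last target. There are 200 camera calls.

### The job

Post the little pale-blue box of cover glasses with the grey lid into the drop box: with the fingertips push it along the metal deck to the orange flap and on through the flap until it drops into the clear bay behind, then draw the fingers back out so that the flap swings shut. Only push it, do not pinch or lift it, and leave the rubber stopper, the timer and the dropper bottle where they stand.

Things in the scene. Friction and masses are not known exactly. Their poses are not given: they have to be found in the camera images.
- drop_box: Drop box fixed on the desk: feed deck, flap, bay. Origin on the desk top below the middle of the shut flap; +x points level from the deck through the flap into the bay, +y to the left seen that way, z up. All x, y below are in this frame. Feed deck: flat dark steel plate without rims, top 45 mm above the desk, x = -172 to +12 mm, y = -130 to +130 mm.
- doorway (a point): Middle of the doorway at deck height, in the flap's plane (x = y = 0). White frame: opening 86 mm wide, 66 mm high above the deck; its front 6 mm (lintel 4 mm) before the flap; its top 78 mm above the deck. The lintel stops a vertical finger; with the tool leaning 15 degrees or more, tips forward, the tips reach some 8 mm past the flap's plane under the lintel.
- deck_edge (a point): Middle of the deck's inner edge, 12 mm behind the flap's plane (x = +12 mm). Here the deck ends in a sheer step, 39 mm down to the bay's floor: a thing pushed in falls once its middle is past this edge.
- bay_floor (a point): Middle of the bay's black rubber floor, 6 mm above the desk, 84 mm behind the flap's plane. The bay has clear plastic walls and roof (roof top 77 mm above the deck), is 118 mm wide inside, reaches to x = +156 mm and can be entered only through the flap.
- flap (a joint): Orange top-hinged flap, 80 mm wide, 62 mm high, 4 mm thick, 40 g, hinge line 68 mm above the deck, lower edge 3 mm above the deck. Value in rad: 0 = hanging shut, positive = lower edge swung inward (+x of the drop box), to 1.35. It opens inward only, at a push well under 1 N, and falls shut by its own weight when nothing is under it.
- coverglass_box: The box to post: pale-blue little box with grey lid, 28 mm (own x) by 32 mm (own y) by 15 mm high, 20 to 40 g, origin in the middle of its underside. It starts flat on the deck to the left or the right of the doorway, with its middle 60 to 82 mm off the doorway's midline and 60 to 90 mm before the flap, turned by up to 0.4 rad from the drop box's axes.
- stopper: Bystander: reddish-brown rubber stopper, 23 mm across, 22 mm high, standing loose on the deck on the other side of the doorway's midline; origin in the middle of its underside.
- timer: Bystander: grey clockwork timer, 47 x 66 x 62 mm, loose on the glass sheet that covers the left of the desk; origin in the middle of its underside.
- dropper_bottle: Bystander: small brown dropper bottle, 27 mm across, 70 mm high, loose on the desk to the right (a tall covered monitor stands beyond it at the back right: swing the arm round on its near side); origin in the middle of its underside.
Things that resemble listed ones, but are neither listed nor needed, are in the scene too. There is more than one size of the coverglass_box; the one meant has the size given above.

How it is judged (in metres and radians):
On the way:
1. the box is in the doorway, on the deck, and the flap stands pushed open (value of joint flap above 0.2 rad and x of coverglass_box in the frame of drop_box between -0.02 and 0.03 m and y of coverglass_box in the frame of drop_box between -0.04 and 0.04 m and z of coverglass_box in the frame of drop_box above 0.03 m), for 0.05 s.
At the end, for the whole second after the job is handed in: The cover glass box lies at rest (under 20 mm/s) in the clear bay behind the step, its origin less than 36 mm above the desk, and the flap hangs shut (less than 0.05 rad open) (x of coverglass_box in the frame of drop_box between 0.006 and 0.156 m and y of coverglass_box in the frame of drop_box between -0.06 and 0.06 m and z of coverglass_box in the frame of drop_box below 0.036 m and value of joint flap below 0.05 rad and linear speed of coverglass_box below 0.02 m/s); the robot touches nothing.
It fails at once if the cover glass box was lifted (its underside's middle more than 20 mm above the deck) (z of coverglass_box in the frame of drop_box above 0.065 m).
It fails at once if the stopper was moved by more than 15 mm (distance of stopper from where it was at the start of the episode above 0.015 m).
It fails at once if the timer was moved by more than 15 mm (distance of timer from where it was at the start of the episode above 0.015 m).
It fails at once if the dropper bottle was moved by more than 15 mm (distance of dropper_bottle from where it was at the start of the episode above 0.015 m).
It also fails if it takes over 48 s, if anything falls off the work surface, if the arm or the gripper's body presses on something with over 40 N, if the wrist force passes 120 N, or if a joint passes its speed limit or range.

## Working session

There is one attempt and no reset: what is moved stays moved. The work goes in short steps, Python scripts to look and compute and a tool call to move; the robot and the scene stay as the last step left them, time stands still between calls to the robot, and variables do not carry over. Pictures are saved under pics/ and viewed, at most 10 in all, crops included, and the job is handed in when it is done.

Besides the shell and the picture viewer there is one more tool, called after "Emit:" as name(argument=value, ...) on one line, values as JSON. drive_tool: Moves the arm, as the interface text tells. Its arguments: {"type":"object","properties":{"rows":{"type":"array"},"claw":{"type":"number"},"force":{"type":"number"}},"required":["rows"]}

```bash
mkdir -p pics
python3 - <<'E'
from bench import robot
import cv2,pickle
d={}
for n in("scene","top"):
    c=robot.capture(n); d[n]=c
    cv2.imwrite(f"pics/{n}0.png",c["color"][:,:,::-1]); print(n,c["K"].tolist(),c["T"].round(4).tolist(),[k for k in c])
pickle.dump(d,open("c0.pkl","wb"))
s=robot.sense();print(s)
E
```

```text
scene [[553.6753370213949, 0.0, 321.1482522227352], [0.0, 553.6753370213949, 235.6620877226675], [0.0, 0.0, 1.0]] [[-0.5289, 0.6047, -0.5955, -0.3137], [-0.8486, -0.3868, 0.3609, 0.6208], [-0.0121, 0.6962, 0.7177, 1.1919], [0.0, 0.0, 0.0, 1.0]] ['color', 'K', 'T']
top [[512.0334307432529, 0.0, 314.2694881510789], [0.0, 512.0334307432529, 243.0150059880004], [0.0, 0.0, 1.0]] [[0.0076, 0.9897, -0.1432, 0.4314], [-1.0, 0.0075, -0.001, 0.1098], [0.0001, 0.1432, 0.9897, 1.1625], [0.0, 0.0, 0.0, 1.0]] ['color', 'K', 'T']
{'time': 0.1, 'joints': array([63.87238853, 30.77462747, -0.25190896, 88.16606435,  0.14891765,
       61.1519597 , -4.08001325]), 'qd': array([ 0.05181546, -0.19065187,  0.08751982, -0.17668947,  0.05334431,
       -0.02442972, -0.04105798]), 'joint_torque': array([ 2.01005438e-03, -5.84572864e+01,  1.05183531e+00, -2.59779257e+01,
        1.26896854e-02,  4.59900402e-03,  2.58874002e-05]), 'position': array([ 0.24676406, -0.60073943,  0.24747745]), 'orientation': array([-1.79908008e+02,  7.99476327e-03,  2.23361019e+01]), 'contact_force': array([-0.57794276, -0.6351673 , -0.186638  ]), 'moment': array([-0.03913889,  0.05445278, -0.04628274]), 'finger_force': 0.0, 'width': 0.998004081666194}
```

View pics/scene0.png

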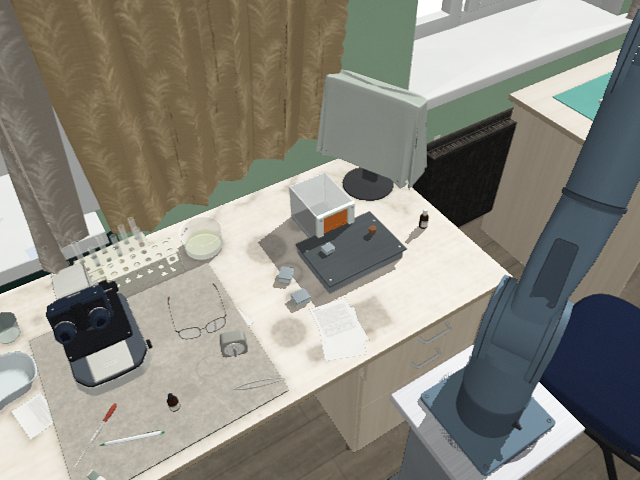

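View pics/top0.png

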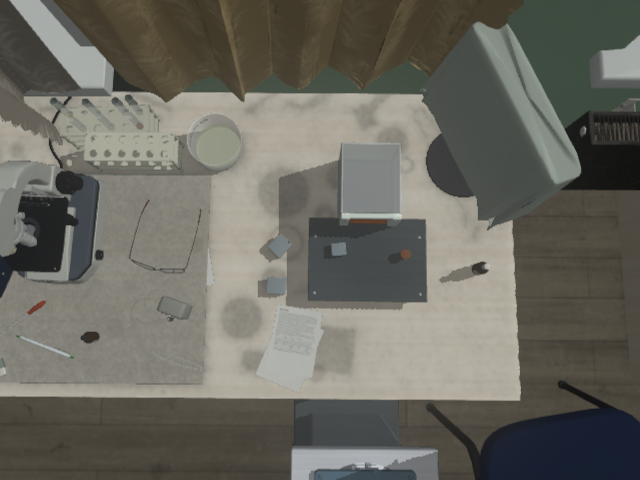

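The top view shows the deck at (308–427, 219–301), the box on the deck's left side at (339,249), the stopper at (405,255), and the flap at about (368,221). The other boxes stand off the deck at (279,245) and (275,286), and the dropper bottle is at (481,268).

```bash
cat > h.py <<'E'
import numpy as np,cv2,pickle
def ray(c,uv,z):
    K,T=c["K"],c["T"]; p=np.linalg.inv(K)@[uv[0],uv[1],1]; d=T[:3,:3]@[p[0],-p[1],-p[2]]
    o=T[:3,3]; return o+d*(z-o[2])/d[2]
def proj(c,P):
    T=c["T"]; p=T[:3,:3].T@(np.array(P)-T[:3,3]); q=c["K"]@[p[0],-p[1],-p[2]]; return q[:2]/q[2]
E
python3 - <<'E'
from h import *
d=pickle.load(open("c0.pkl","rb")); c=d["top"]; im=c["color"]; 
hsv=cv2.cvtColor(im,cv2.COLOR_RGB2HSV)
# deck: dark plate
crop=np.zeros(im.shape[:2],np.uint8); crop[214:310,300:435]=1
m=((hsv[...,2]<85)&(crop>0)).astype(np.uint8)
m=cv2.morphologyEx(m,cv2.MORPH_OPEN,np.ones((5,5)))
cs,_=cv2.findContours(m,0,2); k=max(cs,key=cv2.contourArea)
r=cv2.minAreaRect(k); b=cv2.boxPoints(r); print(r)
for p in b: print(p,ray(c,p,.045).round(4))
print(im[249,339],im[255,405],im[260,370],im[294,305])
# box
def blob(mask,roi,z,name):
    mm=np.zeros_like(m); x0,x1,y0,y1=roi; mm[y0:y1,x0:x1]=mask[y0:y1,x0:x1]
    cs,_=cv2.findContours(mm,0,2); k=max(cs,key=cv2.contourArea); r=cv2.minAreaRect(k)
    M=cv2.moments(k); ctr=(M['m10']/M['m00'],M['m01']/M['m00'])
    print(name,ctr,r,ray(c,ctr,z).round(4)); 
    for p in cv2.boxPoints(r): print('  ',ray(c,p,z).round(4))
blob((hsv[...,2]>95).astype(np.uint8),(325,355,235,265),.06,'box')
blob(((hsv[...,1]>100)).astype(np.uint8),(392,418,242,270),.067,'stopper')
blob(((hsv[...,1]>140)&(hsv[...,2]>80)).astype(np.uint8),(335,405,210,232),.09,'flap')
for n in d:
    i=d[n]["color"]; u=(315,390,205,265) if n=="scene" else (300,435,205,310)
    cr=i[(180 if n=="scene" else 200):(300 if n=="scene" else 310),(280 if n=="scene" else 290):440]
    cv2.imwrite(f"pics/{n}c.png",cv2.resize(cr[:,:,::-1],None,fx=5,fy=5)) 
a=cv2.imread("pics/topc.png"); print(a.shape)
E
```

```text
((366.77520751953125, 259.0638427734375), (117.6585464477539, 83.11015319824219), 0.8550973534584045)
[307.33234 299.73633] [0.4686 0.125  0.045 ]
[308.57263 216.63545] [0.6522 0.124  0.045 ]
[426.21808 218.39136] [ 0.6502 -0.1372  0.045 ]
[424.97778 301.49225] [ 0.4667 -0.1302  0.045 ]
[114 124 127] [106  78  60] [68 73 74] [110 107  99]
box (338.61889927310483, 248.66562824506747) ((338.5230712890625, 248.68463134765625), (12.899612426757812, 14.263994216918945), 82.87498474121094) [0.5789 0.0579 0.06  ]
   [0.5908 0.0753 0.06  ]
   [0.5949 0.0445 0.06  ]
   [0.5669 0.041  0.06  ]
   [0.5628 0.0717 0.06  ]
stopper (405.08653846153845, 253.7596153846154) ((405.0, 254.0), (8.0, 8.0), 90.0) [ 0.568 -0.085  0.067]
   [ 0.5761 -0.0763  0.067 ]
   [ 0.5762 -0.0936  0.067 ]
   [ 0.5588 -0.0933  0.067 ]
   [ 0.5587 -0.076   0.067 ]
flap (367.5, 221.41666666666666) ((362.5, 221.5), (1.0, 21.0), 90.0) [ 0.6339 -0.0021  0.09  ]
   [0.6345 0.0309 0.09  ]
   [ 0.6349 -0.0138  0.09  ]
   [ 0.6327 -0.0138  0.09  ]
   [0.6324 0.0309 0.09  ]
(550, 750, 3)
```

View pics/topc.png

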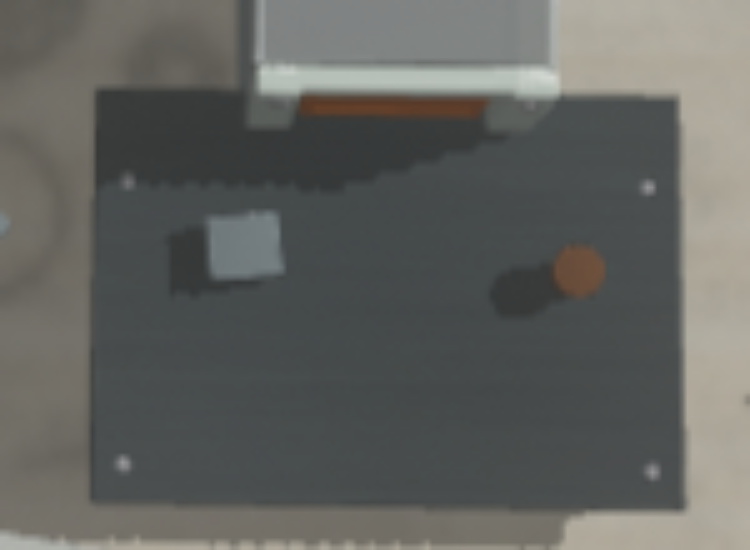

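The crop shows the deck corners at crop px (92,502), (684,508), (97,89), (679,97). The box is nearly axis-aligned at about (245,246), and the stopper is at (578,271).

Run:
```python
from h import *
d=pickle.load(open("c0.pkl","rb")); c=d["top"]
P=[ray(c,(290+(u-2)/5,200+(v-2)/5),.045) for u,v in[(92,502),(684,508),(97,89),(679,97)]]
nl,nr,fl,fr=P
for p in P: print(p.round(4))
print(np.linalg.norm(nl-nr),np.linalg.norm(nl-fl),np.linalg.norm(nr-fr))
v=(nl-nr)+(fl-fr); yaw=np.arctan2(-v[0],v[1]); u=(fl-nl)+(fr-nr); print(np.degrees(yaw),np.degrees(np.arctan2(u[1],u[0])))
ctr=sum(P)/4; ex=np.array([np.cos(yaw),np.sin(yaw),0]); ey=np.array([-ex[1],ex[0],0])
o=ctr+.08*ex; print("origin",o)  # deck middle x=-80
for n,q in(("box",[.5789,.0579,0]),("stop",[.568,-.085,0])):
    r=np.array(q)-o; print(n,r@ex,r@ey)
# check in scene view: project frame corners, box top, doorway
s=d["scene"]; im=s["color"][:,:,::-1].copy(); im=im[170:300,270:430].copy(); im=cv2.resize(im,None,fx=5,fy=5)
for x,y,z in[(-.172,.13,.045),(-.172,-.13,.045),(.012,-.13,.045),(0,0.04,.048),(0,-.04,.048),(-.006,-.043,.111),(-.006,.043,.111),(-.172,0,.045)]:
    q=proj(s,o*[1,1,0]+ex*x+ey*y+[0,0,z]); cv2.circle(im,tuple(int(t) for t in (q-[270,170])*5+2),4,(0,255,0),1)
q=proj(s,[.5789,.0579,.06]); cv2.circle(im,tuple(int(t) for t in (q-[270,170])*5+2),4,(0,0,255),1)
cv2.imwrite("pics/chk.png",im)
```

```text
[0.468  0.1236 0.045 ]
[ 0.4674 -0.1333  0.045 ]
[0.6505 0.1231 0.045 ]
[ 0.6488 -0.1354  0.045 ]
0.2568896547372773 0.18245606349056495 0.18145775419299404
-0.2554056600735048 -0.41212049729965516
origin [ 0.6386559  -0.00586954  0.045     ]
box -0.06003957020648657 0.063502537460908
stop -0.07030246302068997 -0.07944463121019292
```

View pics/chk.png

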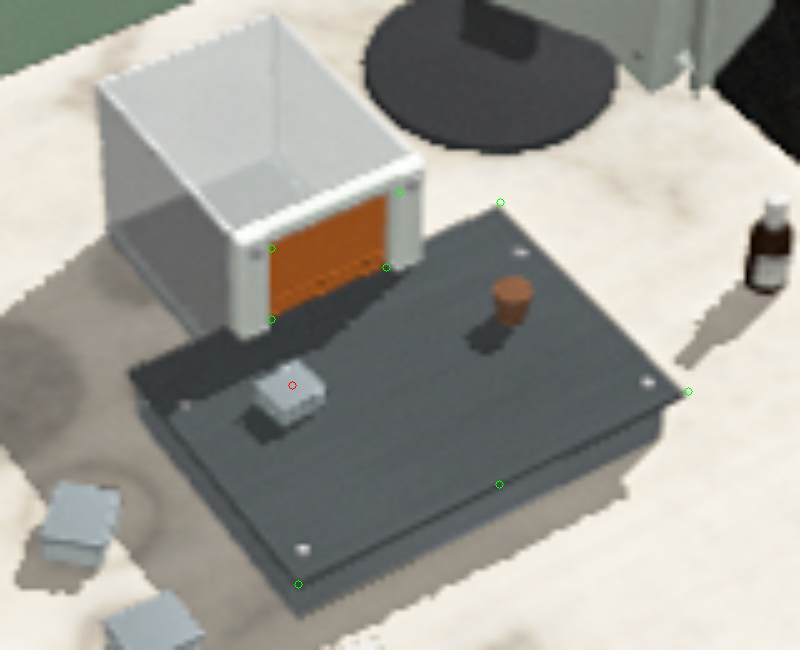

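Emit:
drive_tool(rows=[{"rz":7.5},{"rz":7.5},{"rz":7.3},{"x":29,"y":-50},{"x":29,"y":-50},{"x":29,"y":-50},{"x":29,"y":-50},{"x":29,"y":-50},{"x":29,"y":-50},{"x":29,"y":-50}], claw=0)

```text
validation failed for argument at $.ro...
```

Emit:
drive_tool(rows=[{"x":0,"y":0,"z":0,"rx":0,"ry":0,"rz":7.5},{"x":0,"y":0,"z":0,"rx":0,"ry":0,"rz":7.5},{"x":0,"y":0,"z":0,"rx":0,"ry":0,"rz":7.3},{"x":29,"y":-50,"z":0,"rx":0,"ry":0,"rz":0},{"x":29,"y":-50,"z":0,"rx":0,"ry":0,"rz":0},{"x":29,"y":-50,"z":0,"rx":0,"ry":0,"rz":0},{"x":29,"y":-50,"z":0,"rx":0,"ry":0,"rz":0},{"x":29,"y":-50,"z":0,"rx":0,"ry":0,"rz":0},{"x":29,"y":-50,"z":0,"rx":0,"ry":0,"rz":0},{"x":29,"y":-50,"z":0,"rx":0,"ry":0,"rz":0}], claw=0)

```text
time: 1.35
position: [0.4503, -0.2494, 0.2482]
orientation: [180.0, 0.0, 0.0]
contact_force: [0.9, -0.0, -0.2]
width: -0.001
finger_force: 0.0
```

Emit:
drive_tool(rows=[{"x":15.5,"y":-45,"z":0,"rx":0,"ry":0,"rz":0},{"x":15.5,"y":-45,"z":0,"rx":0,"ry":0,"rz":0},{"x":15.5,"y":-45,"z":0,"rx":0,"ry":0,"rz":0},{"x":15.5,"y":-45,"z":0,"rx":0,"ry":0,"rz":0},{"x":15.5,"y":-45,"z":0,"rx":0,"ry":0,"rz":0},{"x":15.5,"y":-45,"z":0,"rx":0,"ry":0,"rz":0},{"x":15.5,"y":-45,"z":0,"rx":0,"ry":0,"rz":0},{"x":15.5,"y":-45,"z":0,"rx":0,"ry":0,"rz":0},{"x":0,"y":0,"z":0,"rx":0,"ry":10,"rz":0},{"x":0,"y":0,"z":0,"rx":0,"ry":10,"rz":0}])

```text
time: 2.6
position: [0.5739, 0.11, 0.248]
orientation: [-179.9, -20.3, 0.1]
contact_force: [0.4, -0.8, -0.6]
width: -0.002
finger_force: 0.0
```

Emit:
drive_tool(rows=[{"x":-14,"y":0,"z":38.5,"rx":0,"ry":0,"rz":0},{"x":-14,"y":0,"z":38.5,"rx":0,"ry":0,"rz":0},{"x":-14,"y":0,"z":38.5,"rx":0,"ry":0,"rz":0},{"x":-14,"y":0,"z":38.5,"rx":0,"ry":0,"rz":0},{"x":-2.6,"y":0,"z":7.1,"rx":0,"ry":0,"rz":0},{"x":-2.6,"y":0,"z":7.1,"rx":0,"ry":0,"rz":0}])

```text
time: 3.35
position: [0.5729, 0.109, 0.0681]
orientation: [180.0, -19.9, 0.1]
contact_force: [0.0, 0.2, 0.1]
width: 0.001
finger_force: 0.0
```

```bash
cat > shot.py <<'E'
from bench import robot
from h import *
import sys
n=sys.argv[1]; a=robot.capture("scene")["color"][170:290,290:410]; b=robot.capture("top")["color"][200:310,300:430]
f=lambda i,k:cv2.resize(i[:,:,::-1],(400,int(400*i.shape[0]/i.shape[1])))
A,B=f(a,0),f(b,0); h=max(len(A),len(B)); P=lambda i:cv2.copyMakeBorder(i,0,h-len(i),0,0,0)
cv2.imwrite(f"pics/{n}.png",np.hstack([P(A),P(B)]))
s=robot.sense(); print(s["position"].round(4),s["orientation"].round(1),s["contact_force"].round(1))
E
python3 shot.py s1
```

```text
[0.5728 0.1087 0.0681] [ 1.80e+02 -1.99e+01  1.00e-01] [-0.8  0.4 -0.2]
```

View pics/s1.png

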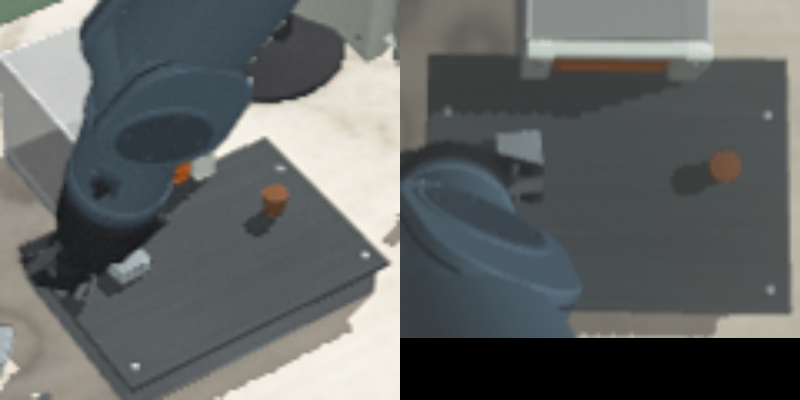

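The gripper tip is clear on the left of the box at about (75,290) in the left pane, and the box stands at (130,265). Now the sideways push.

Emit:
drive_tool(rows=[{"x":0,"y":12,"z":0,"rx":0,"ry":0,"rz":0},{"x":0,"y":10,"z":0,"rx":0,"ry":0,"rz":0},{"x":0,"y":10,"z":0,"rx":0,"ry":0,"rz":0},{"x":0,"y":10,"z":0,"rx":0,"ry":0,"rz":0},{"x":0,"y":10,"z":0,"rx":0,"ry":0,"rz":0},{"x":0,"y":10,"z":0,"rx":0,"ry":0,"rz":0},{"x":0,"y":10,"z":0,"rx":0,"ry":0,"rz":0},{"x":0,"y":7,"z":0,"rx":0,"ry":0,"rz":0},{"x":0,"y":4,"z":0,"rx":0,"ry":0,"rz":0},{"x":0,"y":0,"z":0,"rx":0,"ry":0,"rz":0}])

```text
time: 4.7
position: [0.5736, 0.0256, 0.0692]
orientation: [180.0, -20.0, 0.0]
contact_force: [0.3, -0.8, 0.5]
width: -0.002
finger_force: 0.0
```

```bash
python3 shot.py s2
```

```text
[0.5735 0.0262 0.0692] [-180.  -20.    0.] [-0.6 -0.2  1.1]
```

View pics/s2.png

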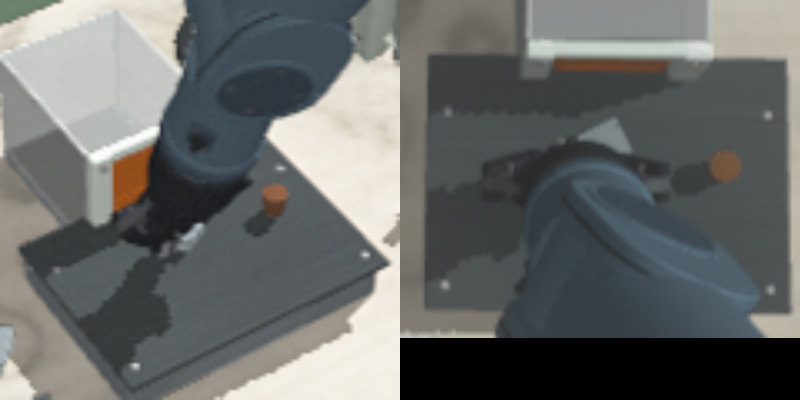

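The box has moved to the middle but turned by about 25°, with a corner at (615,118) in the right pane. I'll retreat behind it and measure.

Emit:
drive_tool(rows=[{"x":0,"y":-15,"z":0,"rx":0,"ry":0,"rz":0},{"x":0,"y":-15,"z":0,"rx":0,"ry":0,"rz":0},{"x":-18.8,"y":0,"z":-6.8,"rx":0,"ry":0,"rz":0},{"x":-18.8,"y":0,"z":-6.8,"rx":0,"ry":0,"rz":0},{"x":-18.8,"y":0,"z":-6.8,"rx":0,"ry":0,"rz":0},{"x":-18.8,"y":0,"z":-6.8,"rx":0,"ry":0,"rz":0},{"x":0,"y":0,"z":0,"rx":0,"ry":0,"rz":0}])

```text
time: 5.68
position: [0.502, 0.0545, 0.0871]
orientation: [179.9, -18.2, 0.2]
contact_force: [0.5, -0.7, 0.9]
width: -0.003
finger_force: 0.0
```

```bash
cat > box.py <<'E'
from bench import robot
from h import *
import sys
n=sys.argv[1]; c=robot.capture("top"); im=c["color"]; cr=im[205:285,325:405]
cv2.imwrite(f"pics/{n}.png",cv2.resize(cr[:,:,::-1],None,fx=7,fy=7,interpolation=cv2.INTER_CUBIC))
m=np.zeros(im.shape[:2],np.uint8); R=(slice(228,270),slice(345,395)); m[R]=cv2.cvtColor(im,cv2.COLOR_RGB2GRAY)[R]>95
k=max(cv2.findContours(m,0,2)[0],key=cv2.contourArea); r=cv2.minAreaRect(k); M=cv2.moments(k)
ct=(M['m10']/M['m00'],M['m01']/M['m00']); print(r,ct,(ray(c,ct,.059)-[.6387,-.0059,0]).round(4))
for p in cv2.boxPoints(r): print((ray(c,p,.06)-[.6387,-.0059,0]).round(4))
print(robot.sense()["position"].round(4),robot.sense()["orientation"].round(1))
E
python3 box.py s3
```

```text
((366.20001220703125, 246.40003967285156), (12.521980285644531, 14.310833930969238), 63.43495178222656) (366.0858895705521, 246.48159509202455) [-0.0544  0.004   0.059 ]
[-0.0493  0.0239  0.06  ]
[-0.035  -0.0041  0.06  ]
[-0.0595 -0.0161  0.06  ]
[-0.0737  0.0118  0.06  ]
[0.5031 0.0548 0.0872] [179.9 -18.2   0.2]
```

View pics/s3.png

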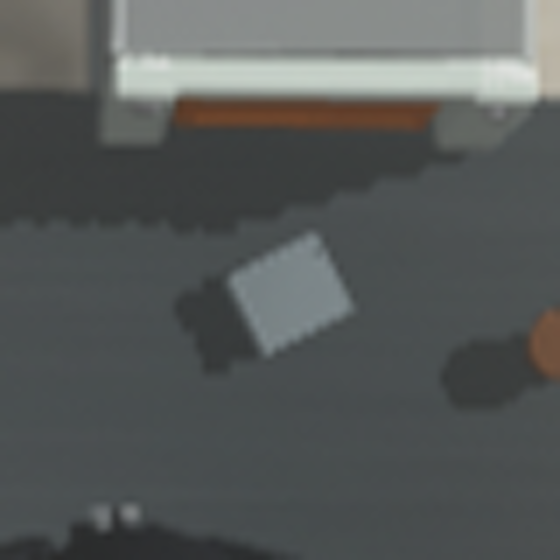

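The box is at about (-54, +4) mm in the drop-box frame, turned about 26° (crop centre (290,293)), with its near-left corner closest to the robot. Next I go behind it, near the midline.

Emit:
drive_tool(rows=[{"x":4,"y":11.5,"z":5,"rx":0,"ry":0.5,"rz":0},{"x":4,"y":11.5,"z":5,"rx":0,"ry":0.5,"rz":0},{"x":4,"y":11.5,"z":5,"rx":0,"ry":0.5,"rz":0},{"x":4,"y":11.5,"z":5,"rx":0,"ry":0.3,"rz":0},{"x":4,"y":11.5,"z":5,"rx":0,"ry":0,"rz":0},{"x":0,"y":0,"z":0,"rx":0,"ry":0,"rz":0}], claw=8)

```text
time: 6.48
position: [0.535, -0.0045, 0.0763]
orientation: [179.9, -19.3, 0.2]
contact_force: [-0.1, 0.6, 1.0]
width: 0.097
finger_force: 0.0
```

Emit:
drive_tool(rows=[{"x":2.5,"y":0,"z":5,"rx":0,"ry":0.4,"rz":0},{"x":2.5,"y":0,"z":5,"rx":0,"ry":0.3,"rz":0},{"x":0,"y":0,"z":0,"rx":0,"ry":0,"rz":0}])

```text
time: 6.85
position: [0.5449, -0.0034, 0.0721]
orientation: [180.0, -19.6, 0.4]
contact_force: [0.2, 0.3, 0.1]
width: 0.095
finger_force: 0.0
```

```bash
python3 -c "
from bench import robot
print(robot.sense()['joints'].round(1))"; python3 box.py s4
```

```text
[   8.5   31.8  -16.7  125.    66.2   11.  -158. ]
((366.20001220703125, 246.40003967285156), (12.521980285644531, 14.310833930969238), 63.43495178222656) (366.19436052366564, 246.47029204431013) [-0.0544  0.0038  0.059 ]
[-0.0493  0.0239  0.06  ]
[-0.035  -0.0041  0.06  ]
[-0.0595 -0.0161  0.06  ]
[-0.0737  0.0118  0.06  ]
[ 0.5446 -0.0035  0.0721] [179.9 -19.6   0.4]
```

Emit:
drive_tool(rows=[{"x":0,"y":0,"z":0,"rx":0,"ry":-2.3,"rz":0},{"x":0,"y":0,"z":0,"rx":0,"ry":-2.3,"rz":0},{"x":-1.3,"y":0,"z":4.8,"rx":0,"ry":0,"rz":0},{"x":0,"y":0,"z":0,"rx":0,"ry":0,"rz":0}])

```text
time: 7.4
position: [0.5437, -0.004, 0.0666]
orientation: [179.9, -14.9, 0.4]
contact_force: [-0.5, 0.3, 0.7]
width: 0.095
finger_force: 0.0
```

```bash
python3 -c "
from bench import robot
s=robot.sense();print(s['joints'].round(1),s['position'].round(4),s['orientation'].round(1))"
```

```text
[  17.    34.7  -27.1  121.2   54.9   19.7 -144.5] [ 0.5437 -0.004   0.0666] [179.9 -14.9   0.4]
```

Emit:
drive_tool(rows=[{"x":5.8,"y":0,"z":1.55,"rx":0,"ry":0,"rz":0},{"x":5.8,"y":0,"z":1.55,"rx":0,"ry":0,"rz":0},{"x":5.8,"y":0,"z":1.55,"rx":0,"ry":0,"rz":0},{"x":5.8,"y":0,"z":1.55,"rx":0,"ry":0,"rz":0},{"x":5.8,"y":0,"z":1.55,"rx":0,"ry":0,"rz":0},{"x":5.8,"y":0,"z":1.55,"rx":0,"ry":0,"rz":0},{"x":0,"y":0,"z":0,"rx":0,"ry":0,"rz":0}])

```text
time: 8.28
position: [0.581, -0.0037, 0.0672]
orientation: [179.9, -15.0, 0.3]
contact_force: [-0.0, -0.3, -0.6]
width: 0.094
finger_force: 0.0
```

```bash
python3 box.py s5; python3 -c "
from bench import robot
s=robot.sense();print(s['joints'].round(1))"
```

```text
((368.4706115722656, 234.88238525390625), (5.335783958435059, 14.55213737487793), 75.96376037597656) (368.63663663663664, 234.87087087087085) [-0.0288 -0.0017  0.059 ]
[-0.0273  0.0156  0.06  ]
[-0.0193 -0.0153  0.06  ]
[-0.0307 -0.018   0.06  ]
[-0.0387  0.0128  0.06  ]
[ 0.5806 -0.0037  0.0672] [179.9 -15.    0.3]
[  18.4   37.5  -29.2  116.    52.4   23.1 -140.5]
```

View pics/s5.png

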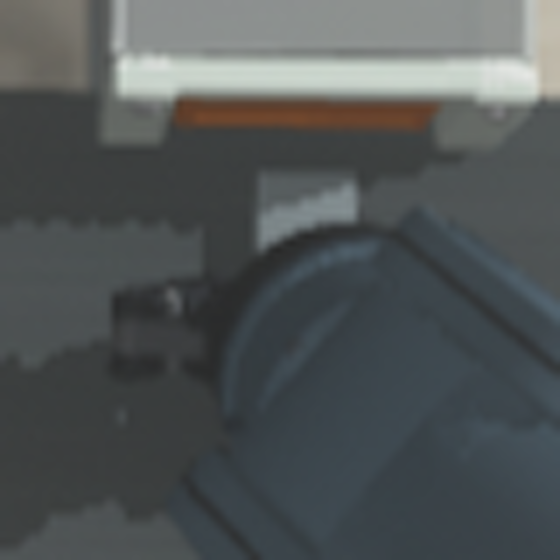

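The box is now square to the flap: its front edge is at crop row 173, centred at column 308, against a doorway centred at about 307. I push on into the flap with more lean.

Emit:
drive_tool(rows=[{"x":5.8,"y":0,"z":1.6,"rx":0,"ry":0.8,"rz":0},{"x":5.8,"y":0,"z":1.6,"rx":0,"ry":0.8,"rz":0},{"x":5.8,"y":0,"z":1.7,"rx":0,"ry":0.8,"rz":0},{"x":5.8,"y":0,"z":1.8,"rx":0,"ry":0.8,"rz":0},{"x":5.7,"y":0,"z":1.9,"rx":0,"ry":0.8,"rz":0},{"x":5.7,"y":0,"z":2,"rx":0,"ry":0.8,"rz":0},{"x":0,"y":0,"z":0,"rx":0,"ry":0,"rz":0}])

```text
time: 9.2
position: [0.6169, -0.0034, 0.0672]
orientation: [179.9, -19.8, 0.4]
contact_force: [0.8, -1.0, 0.2]
width: 0.092
finger_force: 0.0
```

Emit:
drive_tool(rows=[{"x":3.5,"y":0,"z":1.25,"rx":0,"ry":0,"rz":0},{"x":3.5,"y":0,"z":1.25,"rx":0,"ry":0,"rz":0},{"x":3.5,"y":0,"z":1.25,"rx":0,"ry":0,"rz":0},{"x":0,"y":0,"z":0,"rx":0,"ry":0,"rz":0},{"x":0,"y":0,"z":0,"rx":0,"ry":0,"rz":0}])

```text
time: 9.82
position: [0.6278, -0.0034, 0.0671]
orientation: [179.9, -19.8, 0.4]
contact_force: [-0.6, -0.9, -0.1]
width: 0.092
finger_force: 0.1
```

```bash
python3 shot.py s6
```

```text
[ 0.6277 -0.0034  0.0672] [179.9 -19.8   0.4] [0.3 0.6 0.2]
```

View pics/s6.png

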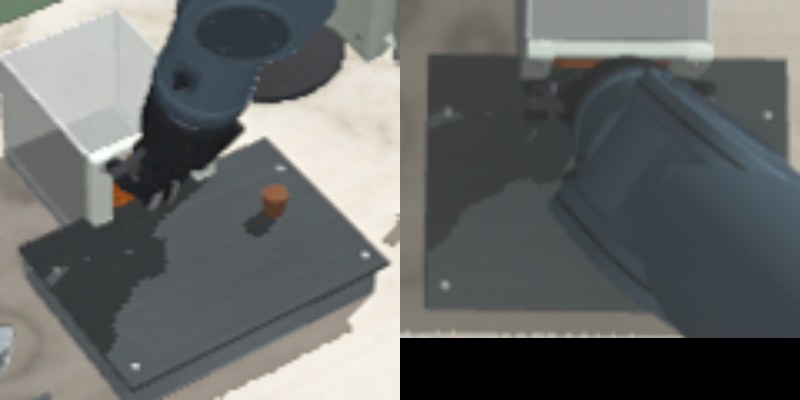

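The fingers are at the doorway, at about (155,195) in the left pane. The box isn't visible, and no force shows. I'll go a few mm further.

Emit:
drive_tool(rows=[{"x":2.4,"y":0,"z":0.85,"rx":0,"ry":0,"rz":0},{"x":2.4,"y":0,"z":0.85,"rx":0,"ry":0,"rz":0},{"x":0,"y":0,"z":0,"rx":0,"ry":0,"rz":0}])

```text
time: 10.3
position: [0.6332, -0.0034, 0.0673]
orientation: [179.9, -19.8, 0.4]
contact_force: [-0.7, 0.1, -0.0]
width: 0.093
finger_force: 0.0
```

Emit:
drive_tool(rows=[{"x":-14.1,"y":0,"z":-5.1,"rx":0,"ry":0,"rz":0},{"x":-14.1,"y":0,"z":-5.1,"rx":0,"ry":0,"rz":0},{"x":-14.1,"y":0,"z":-5.1,"rx":0,"ry":-5,"rz":0},{"x":-14.1,"y":0,"z":-5.1,"rx":0,"ry":-5,"rz":0},{"x":0,"y":0,"z":-35,"rx":0,"ry":0,"rz":0},{"x":0,"y":0,"z":-35,"rx":0,"ry":0,"rz":0},{"x":-30,"y":0,"z":-35,"rx":0,"ry":0,"rz":0},{"x":-30,"y":0,"z":-35,"rx":0,"ry":0,"rz":0},{"x":-30,"y":0,"z":0,"rx":0,"ry":0,"rz":0},{"x":0,"y":0,"z":0,"rx":0,"ry":0,"rz":0}])

```text
time: 11.55
position: [0.4584, -0.005, 0.1911]
orientation: [179.8, -9.7, 0.4]
contact_force: [0.5, -0.3, 0.2]
width: 0.092
finger_force: 0.0
```

```bash
sed -i 's/170:290,290:410/165:265,270:400/; s/200:310,300:430/130:240,300:430/' shot.py; python3 shot.py s7
```

```text
[ 0.4611 -0.0045  0.1916] [179.9  -9.8   0.3] [ 1.1 -0.1  0.6]
```

View pics/s7.png

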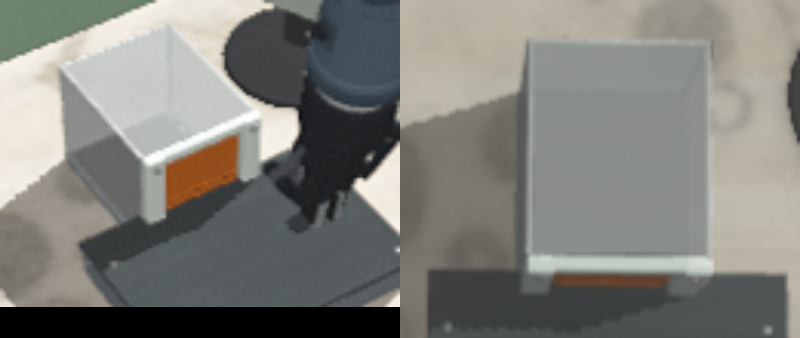

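The flap hangs shut (orange, (200,170) in the left pane), the deck is clear of the box, and the arm touches nothing. A numeric before/after difference should confirm the box is in the bay.

Run:
```python
from bench import robot
from h import *
d=pickle.load(open("c0.pkl","rb"))
for n,(y0,y1,x0,x1) in {"top":(146,215,342,400),"scene":(180,240,290,335)}.items():
    c=robot.capture(n); df=cv2.absdiff(c["color"],d[n]["color"]).max(2)[y0:y1,x0:x1]
    m=(df>5).astype(np.uint8); k,_,st,ce=cv2.connectedComponentsWithStats(m)
    for i in range(1,k):
        if st[i,4]>12: q=ce[i]+[x0,y0]; print(n,st[i],q,(ray(c,q,.02)-[.6387,-.0059,0]).round(3))
```

```text
top [   0    0   58   69 4002] [370.5 180. ] [ 0.105 -0.011  0.02 ]
```

Run:
```python
from bench import robot
from h import *
d=pickle.load(open("c0.pkl","rb"))
for n,(y0,y1,x0,x1) in {"top":(150,213,345,397),"scene":(180,240,290,352)}.items():
    c=robot.capture(n); df=(c["color"].astype(int)-d[n]["color"])[y0:y1,x0:x1].sum(2); df=df-np.median(df)
    g=cv2.resize(df.astype(np.float32),None,fx=1/4,fy=1/4,interpolation=cv2.INTER_AREA); print(n); print(g.round().astype(int))
    for p in [(.02,0,.02),(.03,0,.02),(.084,0,.006)]: print(p,proj(c,np.array(p)+[.6387,-.0059,0]).round())
```

```text
top
[[ 1  1  1  1  1  2  1  1  1  1  0  0  0]
 [ 1  1  1  1  1  1  2  1  1  2  1  1  0]
 [ 0  1  1  0  0  0  1  0  1  1  0  0  1]
 [ 0  0  0  0  0  0  0  1  0  1  1  0  0]
 [ 0  0  0  1  0  0  1  1  1  0  1  0  1]
 [ 0  0  0  0  0  1  0  1  1  0  0  0  0]
 [ 0  0  0  0  1  1  0  1  1  1  0  0  0]
 [ 0  0  1  0  0  0  1  0  0  1  0  0  0]
 [ 1  0  0  1  0  0  0  0  0  0  1  0  0]
 [ 0  0  0  0  0  0  0  0  0  0  1  0  0]
 [ 0  0  0  0  0  0  0  0  0  0  0  1  1]
 [ 0  0  1  0  0  0  0  0  0  0 -1  0  1]
 [ 0  0  0  0  0  0  0  0  0  0  0  0  1]
 [ 0  0 -1  0  0  0  1  0  1  0  0  0  1]
 [-1  1  0  0  0  0  0  0  0  0  0  0  1]
 [ 2  0  1  0  2  0  1 -1 -2 -1 -1  0  0]]
(0.02, 0, 0.02) [366. 216.]
(0.03, 0, 0.02) [366. 212.]
(0.084, 0, 0.006) [365. 190.]
scene
[[ 1  0 -1  1  0  0 -1  0  0  0 -1  0  1 -2 -1 -2]
 [ 1  0  1  1  2  0  1  0  1  1  0  0 -1 -2 -1  0]
 [ 0  1  0  1  0  0  0  0  0  0  1  1  0  0 -2 -1]
 [-1 -1  1  0  0  0  0  1 -1  0  1  1  0  0  0 -2]
 [ 0 -1  1  0  0  0  0  0  1  1  0  0  1  1  0 -1]
 [-1  0 -1  0  0  2  0  1  0  0  1  0  0  0 -1 -1]
 [ 0 -1  0 -1  0  0  1  0  0  0  1  0  0  0  0 -1]
 [ 0  1 -2  0  0  1 -1  0  1 -1 -1  0 -1 -3 -1 -1]
 [ 0 -2  0 -1 -1 -2 -1 -1  0  0 -1  1  0 -2  0 -1]
 [-1  0 -3  0  0 -2  0 -1 -1  0 -2  0 -2 -2  0  0]
 [-2 -1  0 -1 -3 -1  0 -1  0 -3 -2 -3 -2 -2  0  0]
 [-1  0 -2 -3 -1 -2 -1 -1 -1  0  0 -1 -3 -1 -4 -2]
 [-2 -1  1  0 -2 -1  0 -1  0  0 -3 -2 -3 -2 -2 -2]
 [ 0  0 -1 -1  0 -2 -3 -1  1 -3 -3 -2 -2  0 -2 -4]
 [ 1  1 -1 -1  0 -2 -1 -2  0 -2 -3  0  1 -3 -2 -3]]
(0.02, 0, 0.02) [332. 231.]
(0.03, 0, 0.02) [330. 229.]
(0.084, 0, 0.006) [320. 221.]
```

Emit:
drive_tool(rows=[{"x":-10,"y":0,"z":-40,"rx":0,"ry":0,"rz":0},{"x":0,"y":50,"z":0,"rx":0,"ry":0,"rz":0},{"x":0,"y":50,"z":0,"rx":0,"ry":0,"rz":0},{"x":0,"y":50,"z":0,"rx":0,"ry":0,"rz":0},{"x":0,"y":50,"z":0,"rx":0,"ry":0,"rz":0},{"x":0,"y":50,"z":0,"rx":0,"ry":0,"rz":0},{"x":0,"y":0,"z":0,"rx":0,"ry":0,"rz":0},{"x":0,"y":0,"z":0,"rx":0,"ry":0,"rz":0}])

```text
time: 12.85
position: [0.4456, -0.2535, 0.2291]
orientation: [-180.0, -9.8, 0.4]
contact_force: [-0.6, 0.7, 0.1]
width: 0.097
finger_force: 0.0
```

Run:
```python
from bench import robot
from h import *
d=pickle.load(open("c0.pkl","rb"))
for n,(y0,y1,x0,x1) in {"top":(140,305,300,430),"scene":(180,290,285,410)}.items():
    c=robot.capture(n); df=cv2.absdiff(c["color"],d[n]["color"]).max(2)[y0:y1,x0:x1]
    m=(df>18).astype(np.uint8); k,_,st,ce=cv2.connectedComponentsWithStats(m)
    for i in range(1,k):
        if st[i,4]>5: q=ce[i]+[x0,y0]; print(n,st[i]+[x0,y0,0,0,0],c["color"][int(q[1]),int(q[0])],d[n]["color"][int(q[1]),int(q[0])])
    np.set_printoptions(linewidth=200)
s=robot.sense();print(s["position"])
```

```text
top [331 242  16  15 189] [72 76 77] [115 124 126]
top [324 246  11  13  84] [71 75 76] [55 57 57]
scene [317 242  18  17 171] [91 97 99] [163 172 176]
[ 0.44570209 -0.25279081  0.22931357]
```

The only change since the start is that the box has gone from the deck. The flap and stopper are unchanged, so the box must be down behind the step, hidden by the flap. Handing in.

```bash
python3 -c "
from bench import robot
print(robot.hand_in())"
```

```text
the job is handed in; nothing more can be done
None
```

I pushed the cover glass box through the flap and handed the job in at about 13 s; the flap is shut and the stopper unmoved, but I inferred that the box is in the bay (gone from the deck, not visible behind the flap), and the hand-in returned no verdict.

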